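# Close up a twin pack on the check scale

### The job

Stand the loose blue-banded carton on the scale's pan beside the blue-banded carton already there, long side to long side, then push it until both cartons sit flush, with no gap, against each other and against the steel stop plate, the pair centred on the red centre line. Finish with a steady push of about 15 N, held for a second, so that the pair is truly home against the plate, but never press the cartons with more than 30 N, and leave them standing upright on the pan. Leave the green-banded carton and the red-capped bottles where they are.

Things in the scene. Friction and masses are not known exactly. Their poses are not given: they have to be found in the camera images.
- pack_loose: The loose carton to add: white rigid medicine carton with a blue band round one end, 130 mm (x) by 56 mm (y) by 70 mm tall (z), roughly 0.4 kg. Stands on the table on the robot's right, somewhere near one of two places. Origin: centre of its underside; z up. Either end may point either way.
- pack_inner: The same kind of blue-banded carton (130 x 56 x 70 mm, origin centre of underside), loose, already standing on the pan a little askew, its long side towards the stop plate, 0 to 40 mm short of it.
- pan: Check scale's square pan, 250 x 250 mm, sinks up to 10 mm on a spring when loaded. Top 80 mm above this origin (pan centre, table level when unloaded). +y points to the steel stop plate that stands on it along x, 160 x 6 x 50 mm tall, fixed; its face lies somewhere between y = +48 and +68 mm, otherwise not given. A red line along y marks the centre x = 0. A display lower than the pan is beyond +x.
- pack_green: A carton of the same size (130 x 56 x 70 mm, origin centre of underside) with a green band, on the table at the other of the two places. Not wanted; leave it.
- bottle_a: Amber bottle with red cap, 42 mm diameter, 100 mm tall, on the table at the robot's left. Origin: centre of underside. Leave it.
- bottle_b: As bottle_a.
- bottle_c: As bottle_a.

How it is judged:
On the way:
1. the pair is pressed closed against the stop plate: more than 8 N between the two cartons, more than the inner carton's friction can hold, with both cartons at a standstill on the pan, for 0.3 s (contact force between pack_loose and pack_inner above 8 N and contact force between pack_inner and pan above 8 N and linear speed of each of pack_inner, pack_loose below 0.005 m/s), for 0.3 s.
At the end, for the whole second after the job is handed in: Both blue-banded cartons stand upright at rest on the pan, pressed home against the stop plate, parallel to the pan's x axis (the plate) within 0.04 rad and centred within 12 mm of its red centre line, with a gap of at most 2.5 mm between them (y of pack_loose in the frame of pack_inner between -0.0585 and -0.053 m and x of pack_inner in the frame of pan between -0.012 and 0.012 m and z of pack_inner in the frame of pan between 0.076 and 0.084 m and angle between the x axis of each of pack_inner, pack_loose and the x axis of pan, either way round below 0.04 rad and angle between each of pack_inner, pack_loose's own z axis and vertical below 0.05 rad and linear speed of each of pack_inner, pack_loose below 0.01 m/s and x of pack_loose in the frame of pan between -0.012 and 0.012 m and z of pack_loose in the frame of pan between 0.076 and 0.084 m); the robot touches nothing.
It fails at once if a carton is pressed with more than 35 N against the other (or 40 N against stop plate and pan) (contact force between pack_loose and pack_inner above 35 N or contact force between pack_inner and pan above 40 N).
It fails at once if the loose carton is dropped or slammed onto the pan (more than 35 N) (contact force between pack_loose and pan above 35 N).
It fails at once if the green-banded carton is moved by more than 25 mm (distance of pack_green from where it was at the start of the episode above 0.025 m).
It fails at once if a bottle is moved by more than 25 mm (distance of any of bottle_a, bottle_b, bottle_c from where it was at the start of the episode above 0.025 m).
It also fails if it takes over 61 s, if anything falls off the work surface, if the arm or the gripper's body presses on something with over 40 N, if the wrist force passes 120 N, or if a joint passes its speed limit or range.

### The arm

A 7-joint arm with a two-finger parallel gripper is mounted at the origin on the work surface. World frame = base frame: x ahead of the robot, y to its left, z up, the work surface at z = 0. Lengths are in m, angles in rad, forces in N, time in s.
With the tool pointing down it reaches from about 0.4 to 0.85 m from the base axis. Payload 10.4 kg.
Tool frame: the origin (TCP) lies midway between the tips of the shut fingers; the grasp point (between the pads) lies 19 mm behind it; z points along the fingers, y is the line along which they close (so a half turn about z gives the same grasp; the last joint's range is limited). The gripper opens to 87 mm and grips with 3 to 60 N. Pads are 19 mm wide; open, the fingers measure 117 mm over their backs; the gripper's body (75 mm by 190 mm) begins 51 mm behind the grasp point.
Start: joints at [1.254, 0.332, -0.065, 1.46, 0.022, 1.35, -0.088], TCP at [0.181, -0.598, 0.223] pointing down, gripper open.
Joint ranges: [-2.6, 2.6], [-0.5, 2.12], [-1.47, 1.34], [0.16, 2.42], [-1.27, 4.41], [0.06, 2.06], [-2.6, 2.6]. Speed limits (rad/s): [2.22, 2.22, 2.79, 2.79, 3.14, 3.14, 3.14].

### API

Orientations are given as a unit quaternion [x, y, z, w].
In Python, from bench import r gives the robot as it stands.
- The arm moves only by the tool arm_command, never from a script. Its arguments are lists of equal length, an entry for each row: "xyz": the shift along the world's x, y, z in m, a list of three; "rot": the turn, a rotation vector about the world's x, y, z in rad, a list of three. In form: {"xyz": [[tx, ty, tz], ...], "rot": [[ax, ay, az], ...]}. A call has 1 to 20 rows; each row is the pose to reach, as a shift and turn from the pose commanded when the call began; what a row does not reach only later rows make up. A row lasts 1/12 s, in which the tool goes at most 41.7 mm and 7.16 degrees, less where a joint would pass 70% of its speed; a pose out of reach is approached as far as the arm can. A call with a gripper value outside its range is refused whole. "grip" is the opening, from 0 (shut) to 1 (fully open), set as the call begins (left out, the last holds). The fingers move at their own pace and stop on an object; "squeeze" is the grip in N (left out, the last holds). Time passes only in rows, so rows that repeat a pose let the fingers close. It gives the time, the measured TCP pose, the force, the opening and the grip force at its end, in the units of the state.
- r.read_state(): the state, without advancing time (a new reading comes with each control period).
- r.camera(name): name is "scene" or "top"; returns the picture (384x512x3 uint8, red, green, blue); there is no depth.
- r.camera_model(name): a dict with "fx", "fy", "cx", "cy" (pixels), "T" (4x4, takes a point from camera to world coordinates). Camera axes: x right, y up, looking along -z (the intrinsics and any distortion apply to the point x, -y, -z); pixel columns grow to the right and rows downward; lengths in m; the calibration is good to about 2 mm. A picture is of the moment at which its call begins. camera_model takes no time and is no camera call.
- r.close_job(): hands the job in; it is judged then, once.
Trained networks look in the newest picture that a camera, given by its name, has taken for a name from the list of things; names that differ only in an ending like _2 or _b are one class to them, and where a whole thing is asked for, a point or a joint stands for the part that bears it (a point fixed in the world has none). Each returns a list of dicts, best first, with "conf" (0 to 1); they miss things now and then, are a little off and sometimes report something else, mostly with a low value. They report only what shows in the picture. A call takes as long as a camera call.
- r.look_for(label, camera): "at" ([x, y, z] in m, in the coordinates of the camera as it stood for that picture, good to about 4 mm: the middle of the surface that is visible of it).
- r.spot_point(label, camera): "at" ([x, y, z] in m, in the coordinates of the camera as it stood for that picture, good to about 4 mm: a listed point, or the origin of a listed thing).
The state is a dict: "time": time; "joint_positions": joint angles; "joint_vel": joint speeds; "joint_torque": joint torques, N m; "ee_pos": TCP position; "eef_rot": TCP orientation; "ft_force": force on the tool from outside, world axes, zero at the start; "torque": the same for the moment, N m; "width": finger opening in m; "grip_force": force on a finger pad.
Only numpy, scipy, OpenCV 4.12 (cv2) and the standard library are available. Lean on these libraries where they do the work, as an engineer would, in place of code of your own. Each camera call takes 0.05 s, during which the arm holds its last target. There are 200 camera calls.

## Working session

There is one attempt and no reset: what is moved stays moved. The work goes in short steps, Python scripts to look and compute and a tool call to move; the robot and the scene stay as the last step left them, time stands still between calls to the robot, and variables do not carry over. Pictures are saved under pics/ and viewed, at most 10 in all, crops included, and the job is handed in when it is done.

Besides the shell and the picture viewer there is one more tool, called after "Emit:" by a JSON object that holds its "method" and its "body", one argument or row to a line. arm_command: Moves the arm, as the interface text tells. Its arguments: {"type":"object","properties":{"xyz":{"type":"array"},"rot":{"type":"array"},"grip":{"type":"number"},"squeeze":{"type":"number"}},"required":["xyz","rot"]}

```bash
ls; mkdir -p pics; cat > h.py <<'E'
import numpy as np, cv2
from bench import r
def save(cam,name):
    im=np.asarray(r.camera(cam)); cv2.imwrite('pics/'+name,im[:,:,::-1]); return im
def w(cam,p):
    T=np.array(r.camera_model(cam)['T']); return (T@np.r_[p,1])[:3]
def ray(cam,uv,z):
    m=r.camera_model(cam); T=np.array(m['T'])
    d=T[:3,:3]@np.array([(uv[0]-m['cx'])/m['fx'],-(uv[1]-m['cy'])/m['fy'],-1.]); o=T[:3,3]
    return o+d*(z-o[2])/d[2]
E
python3 - <<'E'
from h import *
np.set_printoptions(precision=4,suppress=True)
s=r.read_state(); print(s['time'],s['ee_pos'],s['eef_rot'],s['ft_force'],s['width'])
for c in('top','scene'):
    save(c,c+'1.png'); m=r.camera_model(c); print(c,{k:v for k,v in m.items() if k!='T'},np.array(m['T']))
for l in('pack_loose','pack_green','pan','pack_inner','bottle_a'):
    for d in r.spot_point(l,'top')[:3]: print(l,d['conf'],w('top',d['at']))
E
```

```text
pics
0.0 [ 0.1809 -0.5978  0.2218] [ 0.9892  0.1464 -0.0001 -0.0007] [-0.0637  0.3898 -0.2048] 0.0873414431110643
top {'fx': 437.2931459642021, 'fy': 437.2931459642021, 'cx': 253.27291640008687, 'cy': 192.11786767863654} [[-0.1066  0.9678 -0.228   0.2852]
 [-0.9943 -0.1054  0.0176  0.1487]
 [-0.007   0.2286  0.9735  1.1164]
 [ 0.      0.      0.      1.    ]]
scene {'fx': 472.82433131360085, 'fy': 472.82433131360085, 'cx': 264.30481375670126, 'cy': 201.62792733320768} [[-0.2871 -0.6053  0.7424  1.4853]
 [ 0.9577 -0.1965  0.2102  0.4168]
 [ 0.0186  0.7713  0.6362  0.9407]
 [ 0.      0.      0.      1.    ]]
pack_loose 0.78 [ 0.4684 -0.1734  0.0009]
pack_green 0.64 [ 0.6772 -0.2061  0.0009]
pan 0.97 [ 0.5758  0.1713 -0.0062]
pack_inner 0.79 [0.5706 0.1746 0.0764]
pack_inner 0.49 [ 0.6767 -0.204   0.0026]
bottle_a 0.54 [ 0.3745  0.4944 -0.0007]
bottle_a 0.53 [ 0.3653  0.4212 -0.002 ]
```

```bash
python3 -c "
import cv2
a=cv2.imread('pics/top1.png');cv2.imwrite('pics/top1b.png',cv2.resize(a,(768,576),interpolation=cv2.INTER_CUBIC))"
```

```text
(no output)
```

View pics/top1b.png

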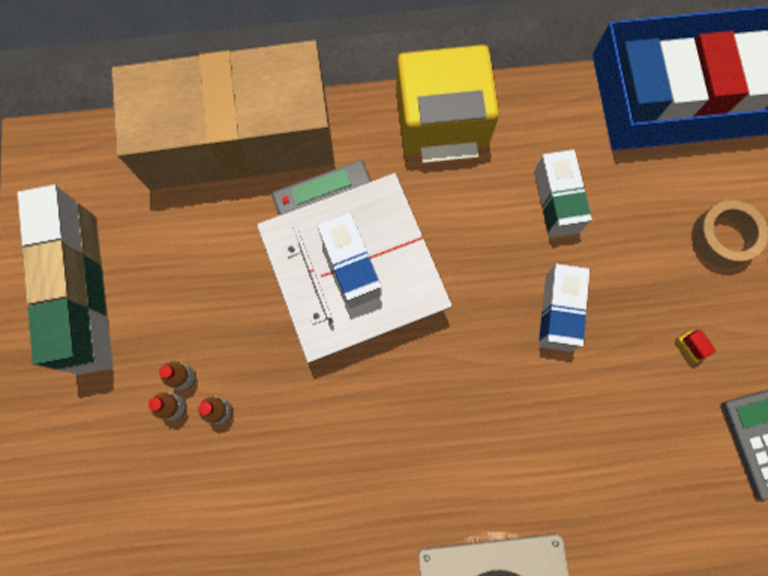

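View pics/scene1.png

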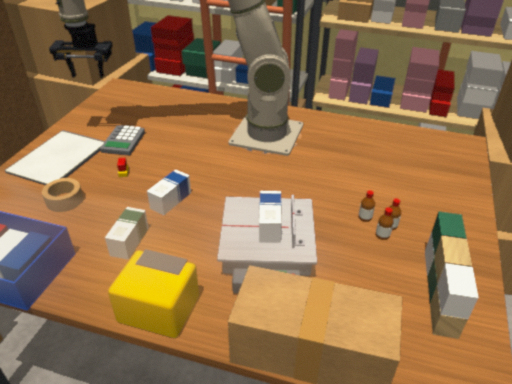

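The top view (1.5x scale) shows the loose blue carton at (565,308) and the green one at (565,193). The pan corners are near (258,225), (395,175), (450,303) and (310,362), with the stop plate running from (297,230) to (330,325). Next I'll take zoomed crops for accurate corners.

```bash
python3 -c "
import cv2
a=cv2.imread('pics/top1.png')
cv2.imwrite('pics/c1.png',cv2.resize(a[105:250,160:310],None,fx=4,fy=4,interpolation=cv2.INTER_CUBIC))
cv2.imwrite('pics/c2.png',cv2.resize(a[165:245,345:405],None,fx=6,fy=6,interpolation=cv2.INTER_CUBIC))"
```

```text
(no output)
```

View pics/c1.png

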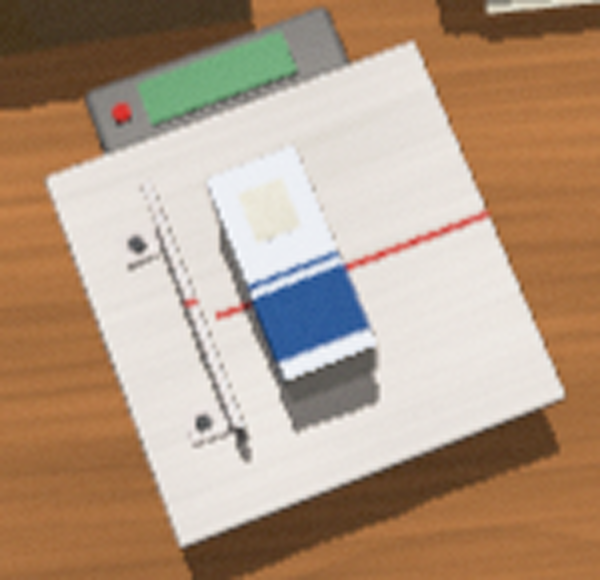

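View pics/c2.png

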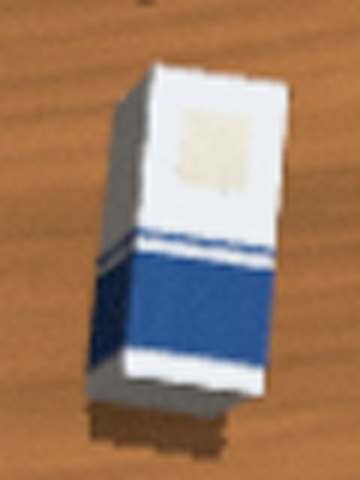

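The crops show the corners clearly. In the pan crop, the pan corners are (47,180), (415,42), (565,397) and (183,546), and the inner carton's top corners are (208,180), (295,145), (376,347) and (287,380). The loose carton's top corners in its own crop are (158,65), (288,85), (262,395) and (125,375).

```bash
cat > g.py <<'E'
from h import *
np.set_printoptions(precision=4,suppress=True)
def P(pts,off,s,z): return np.array([ray('top',((u+.5)/s-.5+off[0],(v+.5)/s-.5+off[1]),z)[:2] for u,v in pts])
def rep(n,q):
    e=[np.linalg.norm(q[i]-q[(i+1)%4]) for i in range(4)]
    a=(q[0]+q[1]-q[2]-q[3]);b=(q[1]+q[2]-q[0]-q[3])
    print(n,q.mean(0),'edges',np.array(e),'dirA',np.degrees(np.arctan2(a[1],a[0])),'dirB',np.degrees(np.arctan2(b[1],b[0])))
E
python3 - <<'E'
from g import *
o=(160,105)
for z in(.080,.077): rep('pan',P([(47,180),(415,42),(565,397),(183,546)],o,4,z))
rep('inner',P([(208,180),(295,145),(376,347),(287,380)],o,4,.147))
rep('loose',P([(158,65),(288,85),(262,395),(125,375)],(345,165),6,.07))
q=P([(47,180),(415,42),(565,397),(183,546)],o,4,.078);c=q.mean(0)
ex=q[0]+q[1]-q[2]-q[3];ex/=np.linalg.norm(ex);ey=np.array([-ex[1],ex[0]])
print('ex',ex)
def pf(p):return np.c_[(p-c)@ex,(p-c)@ey]
print('line',pf(P([(487,213),(348,267),(217,316)],o,4,.078)))
print('dots z.128',pf(P([(143,187),(230,432),(154,187),(243,430)],o,4,.128)))
print('dots z.08',pf(P([(143,187),(230,432),(154,187),(243,430)],o,4,.078)))
print('inner',pf(P([(208,180),(295,145),(376,347),(287,380)],o,4,.147)))
E
```

```text
pan [0.5728 0.1697] edges [0.2475 0.2469 0.2458 0.2459] dirA 15.31063361934909 dirB -74.53729810468741
pan [0.5737 0.1698] edges [0.2482 0.2476 0.2465 0.2466] dirA 15.310633619349087 dirB -74.5372981046874
inner [0.5696 0.1734] edges [0.0549 0.1306 0.054  0.1284] dirA 15.364221452147119 dirB -74.2319273391189
loose [ 0.471  -0.1731] edges [0.0536 0.1299 0.0549 0.1307] dirA -15.141284317787434 dirB -105.01122994932872
ex [0.9645 0.2641]
line [[ 0.0019 -0.1234]
 [ 0.0011 -0.0305]
 [ 0.0015  0.0555]]
dots z.128 [[ 0.0781  0.069 ]
 [-0.0795  0.0723]
 [ 0.0757  0.0629]
 [-0.0811  0.065 ]]
dots z.08 [[ 0.0964  0.0697]
 [-0.0692  0.0732]
 [ 0.0939  0.0633]
 [-0.0709  0.0655]]
inner [[ 0.0613  0.0321]
 [ 0.0628 -0.0228]
 [-0.0678 -0.0225]
 [-0.0672  0.0315]]
```

The geometry checks out. The pan centre is about (0.573, 0.170) with its x axis at 15.3°. The plate face is at y≈+0.063. The inner carton sits at pan (-0.003, 0.0045) and the loose one at (0.471, -0.173), yaw -15°. Approaching the loose carton now.

Emit:
{"method": "arm_command", "body": {
  "xyz": [
    [0.01, 0.015, 0],
    [0.03, 0.045, -0.01],
    [0.05, 0.075, -0.015],
    [0.07, 0.105, -0.02],
    [0.09, 0.135, -0.02],
    [0.11, 0.165, -0.03],
    [0.13, 0.195, -0.03],
    [0.15, 0.225, -0.04],
    [0.17, 0.255, -0.04],
    [0.19, 0.285, -0.05],
    [0.21, 0.315, -0.05],
    [0.235, 0.345, -0.06],
    [0.26, 0.375, -0.06],
    [0.275, 0.405, -0.07],
    [0.285, 0.42, -0.08],
    [0.29, 0.425, -0.09],
    [0.29, 0.425, -0.1],
    [0.29, 0.425, -0.1],
    [0.29, 0.425, -0.1]
  ],
  "rot": [
    [0, 0, -0.03],
    [0, 0, -0.07],
    [0, 0, -0.11],
    [0, 0, -0.15],
    [0, 0, -0.19],
    [0, 0, -0.23],
    [0, 0, -0.27],
    [0, 0, -0.31],
    [0, 0, -0.35],
    [0, 0, -0.39],
    [0, 0, -0.43],
    [0, 0, -0.47],
    [0, 0, -0.51],
    [0, 0, -0.54],
    [0, 0, -0.557],
    [0, 0, -0.557],
    [0, 0, -0.557],
    [0, 0, -0.557],
    [0, 0, -0.557]
  ],
  "grip": 1
}}

```text
time: 1.93
ee_pos: [0.4698, -0.1749, 0.122]
eef_rot: [0.991, -0.132, -0.001, 0.0]
ft_force: [-0.5, 0.6, 0.3]
width: 0.0872
grip_force: 0.0
```

Emit:
{"method": "arm_command", "body": {
  "xyz": [
    [0.001, 0.002, -0.02],
    [0.001, 0.002, -0.045],
    [0.001, 0.002, -0.07],
    [0.001, 0.002, -0.085],
    [0.001, 0.002, -0.092],
    [0.001, 0.002, -0.092],
    [0.001, 0.002, -0.092]
  ],
  "rot": [
    [0, 0, 0],
    [0, 0, 0],
    [0, 0, 0],
    [0, 0, 0],
    [0, 0, 0],
    [0, 0, 0],
    [0, 0, 0]
  ]
}}

```text
time: 2.52
ee_pos: [0.4722, -0.1722, 0.0314]
eef_rot: [0.991, -0.132, 0.0, 0.0]
ft_force: [-0.5, 0.9, 0.1]
width: 0.0871
grip_force: 0.0
```

Emit:
{"method": "arm_command", "body": {
  "xyz": [
    [0, 0, 0],
    [0, 0, 0],
    [0, 0, 0],
    [0, 0, 0],
    [0, 0, 0],
    [0, 0, 0],
    [0, 0, 0],
    [0, 0, 0]
  ],
  "rot": [
    [0, 0, 0],
    [0, 0, 0],
    [0, 0, 0],
    [0, 0, 0],
    [0, 0, 0],
    [0, 0, 0],
    [0, 0, 0],
    [0, 0, 0]
  ],
  "grip": 0.3,
  "squeeze": 25
}}

```text
time: 3.18
ee_pos: [0.4721, -0.1715, 0.0308]
eef_rot: [0.991, -0.131, 0.0, 0.0]
ft_force: [-0.9, 0.2, 3.8]
width: 0.0562
grip_force: 25.0
```

Emit:
{"method": "arm_command", "body": {
  "xyz": [
    [0, 0, 0.01],
    [0, 0, 0.03],
    [0, 0, 0.06],
    [0, 0.01, 0.09],
    [0.01, 0.03, 0.11],
    [0.02, 0.055, 0.12],
    [0.035, 0.08, 0.12],
    [0.05, 0.105, 0.12],
    [0.065, 0.13, 0.12],
    [0.078, 0.155, 0.12],
    [0.09, 0.18, 0.12],
    [0.1, 0.205, 0.12],
    [0.112, 0.23, 0.12],
    [0.12, 0.248, 0.12],
    [0.124, 0.256, 0.12],
    [0.1256, 0.26, 0.12],
    [0.1256, 0.26, 0.12],
    [0.1256, 0.26, 0.12]
  ],
  "rot": [
    [0, 0, 0],
    [0, 0, 0],
    [0, 0, 0],
    [0, 0, 0.03],
    [0, 0, 0.08],
    [0, 0, 0.13],
    [0, 0, 0.18],
    [0, 0, 0.23],
    [0, 0, 0.28],
    [0, 0, 0.33],
    [0, 0, 0.38],
    [0, 0, 0.43],
    [0, 0, 0.48],
    [0, 0, 0.51],
    [0, 0, 0.531],
    [0, 0, 0.531],
    [0, 0, 0.531],
    [0, 0, 0.531]
  ]
}}

```text
time: 4.68
ee_pos: [0.5973, 0.0873, 0.1504]
eef_rot: [0.991, 0.133, -0.0, 0.0]
ft_force: [0.4, -1.0, -3.0]
width: 0.0557
grip_force: 25.0
```

```bash
python3 - <<'E'
from g import *
s=r.read_state();print(s['ee_pos'],s['eef_rot'],s['joint_positions'])
im=save('top','t2.png')
cv2.imwrite('pics/t2c.png',cv2.resize(im[95:265,150:350,::-1],None,fx=3,fy=3,interpolation=cv2.INTER_CUBIC))
E
```

```text
[0.5973 0.0873 0.1504] [ 0.9912  0.1325 -0.0004  0.0004] [ 0.2776  0.4057 -0.6312  1.5853  0.2501  1.2335 -1.7033]
```

View pics/t2c.png

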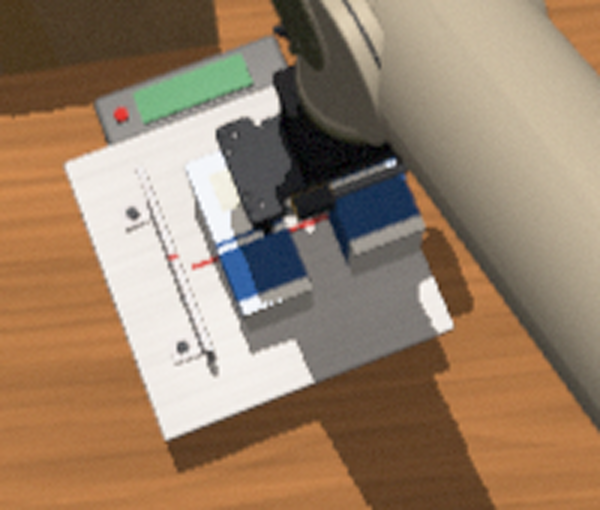

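The carton hangs beside the inner one, parallel to it, with a gap for the finger (blue ends at (375,205) and (265,275) in the crop). Lowering it now.

Emit:
{"method": "arm_command", "body": {
  "xyz": [
    [0, 0.001, -0.01],
    [0, 0.001, -0.02],
    [0, 0.001, -0.03],
    [0, 0.001, -0.034],
    [0, 0.001, -0.037],
    [0, 0.001, -0.039],
    [0, 0.001, -0.041],
    [0, 0.001, -0.041]
  ],
  "rot": [
    [0, 0, 0],
    [0, 0, 0],
    [0, 0, 0],
    [0, 0, 0],
    [0, 0, 0],
    [0, 0, 0],
    [0, 0, 0],
    [0, 0, 0]
  ]
}}

```text
time: 5.4
ee_pos: [0.5976, 0.0898, 0.1094]
eef_rot: [0.991, 0.134, -0.0, 0.0]
ft_force: [1.1, 0.2, -2.2]
width: 0.0559
grip_force: 25.0
```

Emit:
{"method": "arm_command", "body": {
  "xyz": [
    [0, 0, -0.001],
    [0, 0, -0.002],
    [0, 0, -0.003],
    [0, 0, -0.003]
  ],
  "rot": [
    [0, 0, 0],
    [0, 0, 0],
    [0, 0, 0],
    [0, 0, 0]
  ]
}}

```text
time: 5.73
ee_pos: [0.5977, 0.0898, 0.1066]
eef_rot: [0.991, 0.134, 0.0, 0.0]
ft_force: [0.6, -0.0, -2.7]
width: 0.056
grip_force: 25.0
```

Not in contact yet (the carton's weight is still on the gripper). The underside is at about 0.076.

Emit:
{"method": "arm_command", "body": {
  "xyz": [
    [0, 0, -0.001],
    [0, 0, -0.002],
    [0, 0, -0.003],
    [0, 0, -0.003]
  ],
  "rot": [
    [0, 0, 0],
    [0, 0, 0],
    [0, 0, 0],
    [0, 0, 0]
  ]
}}

```text
time: 6.07
ee_pos: [0.5978, 0.0898, 0.1036]
eef_rot: [0.991, 0.133, 0.0, 0.0]
ft_force: [0.0, -0.4, 0.5]
width: 0.056
grip_force: 25.0
```

Emit:
{"method": "arm_command", "body": {
  "xyz": [
    [0, 0, -0.001],
    [0, 0, -0.0015],
    [0, 0, -0.0015],
    [0, 0, -0.0015]
  ],
  "rot": [
    [0, 0, 0],
    [0, 0, 0],
    [0, 0, 0],
    [0, 0, 0]
  ]
}}

```text
time: 6.4
ee_pos: [0.5978, 0.0898, 0.1022]
eef_rot: [0.991, 0.134, 0.0, 0.0]
ft_force: [-0.6, 0.7, 0.2]
width: 0.0555
grip_force: 25.0
```

Emit:
{"method": "arm_command", "body": {
  "xyz": [
    [0, 0, 0],
    [0, 0, 0],
    [0, 0, 0],
    [0, 0, 0],
    [0, 0, 0],
    [0, 0, 0]
  ],
  "rot": [
    [0, 0, 0],
    [0, 0, 0],
    [0, 0, 0],
    [0, 0, 0],
    [0, 0, 0],
    [0, 0, 0]
  ],
  "grip": 0.74
}}

```text
time: 6.9
ee_pos: [0.5976, 0.0898, 0.1021]
eef_rot: [0.991, 0.133, 0.0, 0.0]
ft_force: [-0.6, 0.3, -0.1]
width: 0.0646
grip_force: 0.0
```

Emit:
{"method": "arm_command", "body": {
  "xyz": [
    [0, 0, 0.01],
    [0, 0, 0.03],
    [0, 0, 0.055],
    [0, 0, 0.08],
    [0, 0, 0.1],
    [0.003, -0.01, 0.105],
    [0.007, -0.025, 0.105],
    [0.011, -0.04, 0.105],
    [0.014, -0.055, 0.105],
    [0.0164, -0.0644, 0.105],
    [0.0164, -0.0644, 0.105],
    [0.0164, -0.0644, 0.105],
    [0.0164, -0.0644, 0.105],
    [0.0164, -0.0644, 0.105],
    [0.0164, -0.0644, 0.105],
    [0.0164, -0.0644, 0.105],
    [0.0164, -0.0644, 0.105],
    [0.0164, -0.0644, 0.105],
    [0.0164, -0.0644, 0.105],
    [0.0164, -0.0644, 0.105]
  ],
  "rot": [
    [0, 0, 0],
    [0, 0, 0],
    [0, 0, 0],
    [0, 0, 0],
    [0, 0, 0.1],
    [0, 0, 0.22],
    [0, 0, 0.34],
    [0, 0, 0.46],
    [0, 0, 0.58],
    [0, 0, 0.7],
    [0, 0, 0.82],
    [0, 0, 0.94],
    [0, 0, 1.06],
    [0, 0, 1.18],
    [0, 0, 1.3],
    [0, 0, 1.4],
    [0, 0, 1.5],
    [0, 0, 1.571],
    [0, 0, 1.571],
    [0, 0, 1.571]
  ]
}}

```text
time: 8.57
ee_pos: [0.6141, 0.0253, 0.2076]
eef_rot: [0.607, 0.794, 0.0, 0.0]
ft_force: [-0.4, -0.4, -0.5]
width: 0.0643
grip_force: 0.0
```

```bash
python3 - <<'E'
from g import *
s=r.read_state();print(s['ee_pos'],s['eef_rot'],s['joint_positions'])
im=save('top','t3.png')
cv2.imwrite('pics/t3c.png',cv2.resize(im[105:250,160:310,::-1],None,fx=4,fy=4,interpolation=cv2.INTER_CUBIC))
E
```

```text
[0.6141 0.0253 0.2076] [0.6073 0.7945 0.0002 0.0001] [ 0.5401  0.4508 -0.875   1.4763  0.3478  1.376  -0.0872]
```

View pics/t3c.png

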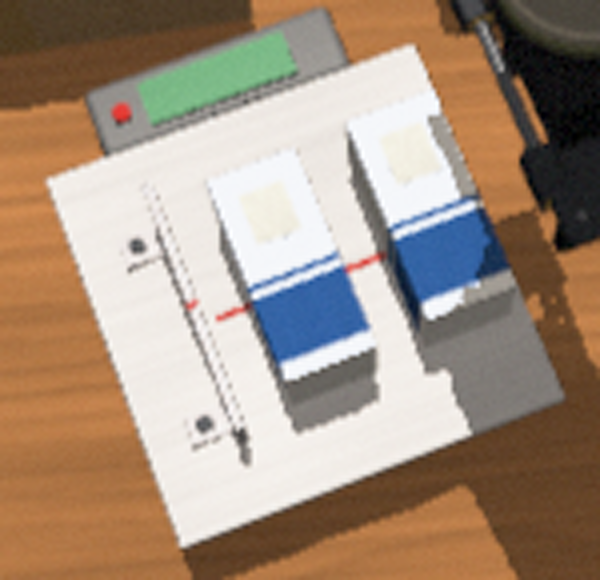

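The loose carton stands upright at (430,210) in the crop, parallel to the inner carton, and its top corners are at (347,118), (430,92), (514,288) and (423,318).

```bash
python3 - <<'E'
from g import *
o=(160,105)
q=P([(47,180),(415,45),(565,399),(183,548)],o,4,.073);rep('pan',q);c=q.mean(0)
rep('loose',P([(347,118),(430,92),(514,288),(423,318)],o,4,.142))
rep('inner',P([(208,180),(295,148),(374,347),(287,379)],o,4,.142))
ex=np.array([np.cos(np.radians(15.35)),np.sin(np.radians(15.35))]);ey=np.array([-ex[1],ex[0]])
f=lambda p:np.c_[(p-c)@ex,(p-c)@ey]
print(f(P([(347,118),(430,92),(514,288),(423,318)],o,4,.142)),f(P([(208,180),(295,148),(374,347),(287,379)],o,4,.142)))
print('tcp',f(np.array([[.6141,.0253]])))
E
```

```text
pan [0.5736 0.17  ] edges [0.2484 0.2478 0.2474 0.2486] dirA 15.295504132725537 dirB -74.75983154785696
loose [0.5979 0.0906] edges [0.0517 0.1295 0.0555 0.1297] dirA 14.600362853852577 dirB -77.65696414171533
inner [0.5707 0.1739] edges [0.0545 0.1291 0.053  0.1286] dirA 15.32141597380651 dirB -75.21960503691336
[[ 0.0687 -0.058 ]
 [ 0.0657 -0.1096]
 [-0.0637 -0.1098]
 [-0.061  -0.0544]] [[ 0.0628  0.0317]
 [ 0.0625 -0.0227]
 [-0.0666 -0.0219]
 [-0.0658  0.0311]]
tcp [[ 0.0007 -0.1502]]
```

Emit:
{"method": "arm_command", "body": {
  "xyz": [
    [0, 0, -0.01],
    [0, 0, -0.03],
    [0, 0, -0.055],
    [0, 0, -0.08],
    [0, 0, -0.105],
    [0, 0, -0.118],
    [0, 0, -0.124],
    [0, 0, -0.124]
  ],
  "rot": [
    [0, 0, 0],
    [0, 0, 0],
    [0, 0, 0],
    [0, 0, 0],
    [0, 0, 0],
    [0, 0, 0],
    [0, 0, 0],
    [0, 0, 0]
  ],
  "grip": 1
}}

```text
time: 9.28
ee_pos: [0.6134, 0.0254, 0.082]
eef_rot: [0.606, 0.795, -0.0, -0.001]
ft_force: [0.5, -0.6, 0.2]
width: 0.0866
grip_force: 0.0
```

Emit:
{"method": "arm_command", "body": {
  "xyz": [
    [-0.001, 0.0039, 0],
    [-0.0021, 0.0077, 0],
    [-0.0032, 0.0116, 0],
    [-0.0042, 0.0154, 0],
    [-0.0053, 0.0193, 0],
    [-0.0058, 0.0212, 0],
    [-0.0064, 0.0231, 0],
    [-0.0069, 0.0251, 0],
    [-0.0074, 0.027, 0],
    [-0.0079, 0.0289, 0],
    [-0.0085, 0.0309, 0],
    [-0.009, 0.0328, 0],
    [-0.0095, 0.0347, 0],
    [-0.0101, 0.0366, 0],
    [-0.0106, 0.0386, 0],
    [-0.0111, 0.0405, 0],
    [-0.0116, 0.0424, 0],
    [-0.0122, 0.0443, 0],
    [-0.0127, 0.0463, 0],
    [-0.0132, 0.0482, 0]
  ],
  "rot": [
    [0, 0, 0],
    [0, 0, 0],
    [0, 0, 0],
    [0, 0, 0],
    [0, 0, 0],
    [0, 0, 0],
    [0, 0, 0],
    [0, 0, 0],
    [0, 0, 0],
    [0, 0, 0],
    [0, 0, 0],
    [0, 0, 0],
    [0, 0, 0],
    [0, 0, 0],
    [0, 0, 0],
    [0, 0, 0],
    [0, 0, 0],
    [0, 0, 0],
    [0, 0, 0],
    [0, 0, 0]
  ]
}}

```text
time: 10.95
ee_pos: [0.6007, 0.0738, 0.0831]
eef_rot: [0.606, 0.795, 0.0, 0.0]
ft_force: [0.3, -1.4, 0.3]
width: 0.0872
grip_force: 1.0
```

Emit:
{"method": "arm_command", "body": {
  "xyz": [
    [-0.0004, 0.0014, 0],
    [-0.0008, 0.0029, 0],
    [-0.0012, 0.0043, 0],
    [-0.0016, 0.0058, 0],
    [-0.002, 0.0072, 0],
    [-0.0024, 0.0087, 0],
    [-0.0028, 0.0101, 0],
    [-0.0032, 0.0116, 0],
    [-0.0036, 0.013, 0],
    [-0.004, 0.0145, 0],
    [-0.0044, 0.0159, 0],
    [-0.0048, 0.0174, 0],
    [-0.0052, 0.0188, 0],
    [-0.0056, 0.0203, 0],
    [-0.006, 0.0217, 0],
    [-0.0064, 0.0231, 0],
    [-0.0068, 0.0246, 0],
    [-0.0072, 0.026, 0]
  ],
  "rot": [
    [0, 0, 0],
    [0, 0, 0],
    [0, 0, 0],
    [0, 0, 0],
    [0, 0, 0],
    [0, 0, 0],
    [0, 0, 0],
    [0, 0, 0],
    [0, 0, 0],
    [0, 0, 0],
    [0, 0, 0],
    [0, 0, 0],
    [0, 0, 0],
    [0, 0, 0],
    [0, 0, 0],
    [0, 0, 0],
    [0, 0, 0],
    [0, 0, 0]
  ]
}}

```text
time: 12.45
ee_pos: [0.5936, 0.0997, 0.0831]
eef_rot: [0.606, 0.795, 0.0, 0.0]
ft_force: [1.9, -4.2, -0.4]
width: 0.0868
grip_force: 2.0
```

Emit:
{"method": "arm_command", "body": {
  "xyz": [
    [-0.0003, 0.001, 0],
    [-0.0005, 0.0019, 0],
    [-0.0008, 0.0029, 0],
    [-0.0011, 0.0039, 0],
    [-0.0013, 0.0048, 0],
    [-0.0016, 0.0058, 0],
    [-0.0019, 0.0068, 0],
    [-0.0021, 0.0077, 0],
    [-0.0024, 0.0087, 0]
  ],
  "rot": [
    [0, 0, 0],
    [0, 0, 0],
    [0, 0, 0],
    [0, 0, 0],
    [0, 0, 0],
    [0, 0, 0],
    [0, 0, 0],
    [0, 0, 0],
    [0, 0, 0]
  ]
}}

```text
time: 13.2
ee_pos: [0.5912, 0.1083, 0.0831]
eef_rot: [0.606, 0.795, 0.0, 0.0]
ft_force: [1.5, -2.9, -0.3]
width: 0.0867
grip_force: 2.0
```

Emit:
{"method": "arm_command", "body": {
  "xyz": [
    [-0.0001, 0.0005, 0],
    [-0.0003, 0.001, 0],
    [-0.0004, 0.0015, 0],
    [-0.0005, 0.0019, 0],
    [-0.0005, 0.0019, 0]
  ],
  "rot": [
    [0, 0, 0],
    [0, 0, 0],
    [0, 0, 0],
    [0, 0, 0],
    [0, 0, 0]
  ]
}}

```text
time: 13.62
ee_pos: [0.5907, 0.1103, 0.0831]
eef_rot: [0.606, 0.795, 0.0, -0.0]
ft_force: [1.2, -2.7, -0.1]
width: 0.087
grip_force: 1.7
```

Emit:
{"method": "arm_command", "body": {
  "xyz": [
    [-0.0001, 0.0005, 0],
    [-0.0003, 0.001, 0],
    [-0.0004, 0.0015, 0],
    [-0.0005, 0.0019, 0],
    [-0.0005, 0.0019, 0]
  ],
  "rot": [
    [0, 0, 0],
    [0, 0, 0],
    [0, 0, 0],
    [0, 0, 0],
    [0, 0, 0]
  ]
}}

```text
time: 14.03
ee_pos: [0.5902, 0.1122, 0.0831]
eef_rot: [0.606, 0.795, 0.0, -0.0]
ft_force: [1.9, -3.4, 0.1]
width: 0.087
grip_force: 1.7
```

Emit:
{"method": "arm_command", "body": {
  "xyz": [
    [-0.0001, 0.0005, 0],
    [-0.0003, 0.001, 0],
    [-0.0003, 0.001, 0],
    [-0.0003, 0.001, 0]
  ],
  "rot": [
    [0, 0, 0],
    [0, 0, 0],
    [0, 0, 0],
    [0, 0, 0]
  ]
}}

```text
time: 14.37
ee_pos: [0.5899, 0.1132, 0.0831]
eef_rot: [0.606, 0.795, 0.0, -0.0]
ft_force: [1.6, -3.1, 0.2]
width: 0.0871
grip_force: 1.8
```

Emit:
{"method": "arm_command", "body": {
  "xyz": [
    [-0.0001, 0.0005, 0],
    [-0.0003, 0.001, 0],
    [-0.0003, 0.001, 0],
    [-0.0003, 0.001, 0]
  ],
  "rot": [
    [0, 0, 0],
    [0, 0, 0],
    [0, 0, 0],
    [0, 0, 0]
  ]
}}

```text
time: 14.7
ee_pos: [0.5899, 0.1131, 0.083]
eef_rot: [0.606, 0.795, -0.0, 0.001]
ft_force: [2.4, -6.7, -0.6]
width: 0.087
grip_force: 3.4
```

Emit:
{"method": "arm_command", "body": {
  "xyz": [
    [-0.0001, 0.0005, 0],
    [-0.0003, 0.001, 0],
    [-0.0003, 0.001, 0],
    [-0.0003, 0.001, 0]
  ],
  "rot": [
    [0, 0, 0],
    [0, 0, 0],
    [0, 0, 0],
    [0, 0, 0]
  ]
}}

```text
time: 15.03
ee_pos: [0.5899, 0.1131, 0.083]
eef_rot: [0.607, 0.795, -0.001, 0.001]
ft_force: [2.3, -9.2, 0.0]
width: 0.0873
grip_force: 5.0
```

Seated: the TCP has stopped moving while the force builds at about 3 N per mm. Now raising it to about 15 N.

Emit:
{"method": "arm_command", "body": {
  "xyz": [
    [-0.0001, 0.0005, 0],
    [-0.0003, 0.001, 0],
    [-0.0004, 0.0015, 0],
    [-0.0005, 0.002, 0],
    [-0.0005, 0.002, 0]
  ],
  "rot": [
    [0, 0, 0],
    [0, 0, 0],
    [0, 0, 0],
    [0, 0, 0],
    [0, 0, 0]
  ]
}}

```text
time: 15.45
ee_pos: [0.5899, 0.113, 0.0829]
eef_rot: [0.607, 0.795, -0.002, 0.002]
ft_force: [3.8, -15.3, 0.2]
width: 0.0869
grip_force: 8.0
```

Now 15.8 N; holding it for over a second.

Emit:
{"method": "arm_command", "body": {
  "xyz": [
    [0, 0, 0],
    [0, 0, 0],
    [0, 0, 0],
    [0, 0, 0],
    [0, 0, 0],
    [0, 0, 0],
    [0, 0, 0],
    [0, 0, 0],
    [0, 0, 0],
    [0, 0, 0],
    [0, 0, 0],
    [0, 0, 0],
    [0, 0, 0],
    [0, 0, 0],
    [0, 0, 0],
    [0, 0, 0]
  ],
  "rot": [
    [0, 0, 0],
    [0, 0, 0],
    [0, 0, 0],
    [0, 0, 0],
    [0, 0, 0],
    [0, 0, 0],
    [0, 0, 0],
    [0, 0, 0],
    [0, 0, 0],
    [0, 0, 0],
    [0, 0, 0],
    [0, 0, 0],
    [0, 0, 0],
    [0, 0, 0],
    [0, 0, 0],
    [0, 0, 0]
  ]
}}

```text
time: 16.78
ee_pos: [0.5899, 0.113, 0.0829]
eef_rot: [0.607, 0.795, -0.002, 0.002]
ft_force: [4.1, -14.4, -0.4]
width: 0.087
grip_force: 8.0
```

Emit:
{"method": "arm_command", "body": {
  "xyz": [
    [0.0003, -0.001, 0],
    [0.0005, -0.002, 0],
    [0.0008, -0.003, 0],
    [0.001, -0.004, 0],
    [0.0013, -0.005, 0],
    [0.002, -0.0075, 0],
    [0.0032, -0.012, 0],
    [0.0055, -0.02, 0],
    [0.008, -0.03, 0],
    [0.0115, -0.042, 0],
    [0.0135, -0.05, 0],
    [0.0135, -0.05, 0.02],
    [0.0135, -0.05, 0.05],
    [0.0135, -0.05, 0.08],
    [0.0135, -0.05, 0.11],
    [0.0135, -0.06, 0.13],
    [0.0135, -0.08, 0.13],
    [0.0135, -0.1, 0.13],
    [0.0135, -0.11, 0.13],
    [0.0135, -0.11, 0.13]
  ],
  "rot": [
    [0, 0, 0],
    [0, 0, 0],
    [0, 0, 0],
    [0, 0, 0],
    [0, 0, 0],
    [0, 0, 0],
    [0, 0, 0],
    [0, 0, 0],
    [0, 0, 0],
    [0, 0, 0],
    [0, 0, 0],
    [0, 0, 0],
    [0, 0, 0],
    [0, 0, 0],
    [0, 0, 0],
    [0, 0, 0],
    [0, 0, 0],
    [0, 0, 0],
    [0, 0, 0],
    [0, 0, 0]
  ]
}}

```text
time: 18.45
ee_pos: [0.6025, 0.0032, 0.2127]
eef_rot: [0.608, 0.794, -0.001, 0.0]
ft_force: [-0.2, -0.1, -0.2]
width: 0.0869
grip_force: 0.0
```

```bash
python3 - <<'E'
from g import *
im=save('top','t4.png')
cv2.imwrite('pics/t4c.png',cv2.resize(im[105:250,160:310,::-1],None,fx=4,fy=4,interpolation=cv2.INTER_CUBIC))
E
```

```text
(no output)
```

View pics/t4c.png

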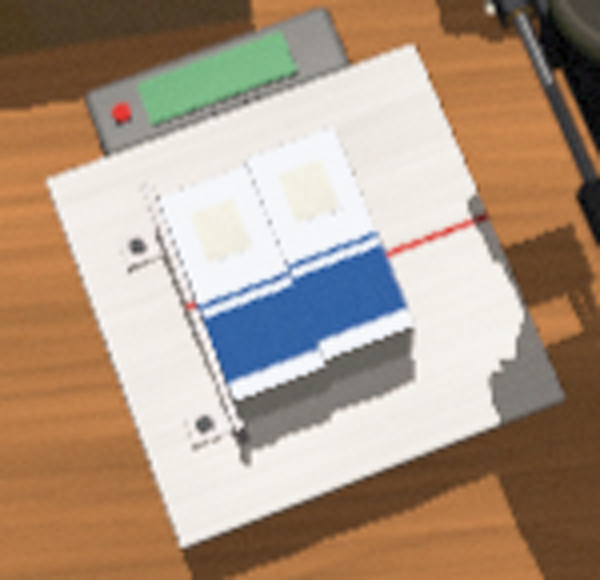

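Both cartons are flush with each other and with the plate. The pair's corners in the crop are (158,197), (335,127), (412,328) and (234,398), and the seam runs (248,162)–(325,360). Checking the centring.

```bash
python3 - <<'E'
from g import *
o=(160,105)
c=np.array([.5736,.17]);a=np.radians(15.33)
ex=np.array([np.cos(a),np.sin(a)]);ey=np.array([-ex[1],ex[0]])
f=lambda p:np.c_[(p-c)@ex,(p-c)@ey]
q=P([(158,197),(335,127),(412,328),(234,398)],o,4,.142);rep('pair',q);print(f(q))
print(f(P([(248,162),(325,360),(320,352)],o,4,.142)),f(P([(487,216),(388,254)],o,4,.073)))
E
```

```text
pair [0.5718 0.1772] edges [0.1119 0.1302 0.1094 0.1288] dirA 14.570160881834417 dirB -73.83095395447806
[[ 0.0638  0.0626]
 [ 0.0661 -0.0493]
 [-0.0641 -0.0464]
 [-0.065   0.063 ]]
[[ 0.0646  0.006 ]
 [-0.0634  0.0069]
 [-0.0579  0.0078]] [[ 0.0011 -0.1237]
 [ 0.0009 -0.0573]]
```

The pair is centred to within about 2 mm, parallel to the plate, with y running from +0.063 to -0.048. Handing in.

```bash
python3 -c "
from bench import r
print(r.close_job())"
```

```text
the job is handed in; nothing more can be done
None
```

The job is handed in: both blue-banded cartons stand flush against each other and the stop plate, centred to about 2 mm by the last picture, after a push of about 15 N held for over a second; no verdict was returned.

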